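Fold the recipe stand flat

TASK

The recipe stand on the worktop is propped up and needs folding away. With the fingertips press the thumb tab of its ratchet pawl, at the stand's side, down as far as it goes so that the pawl comes free and stays free; then push the backrest down gently, past its teeth, until it lies fully flat. Only touch and push: pick nothing up, and leave the mug, the spice jar and the salt shaker where they stand.

Things in the scene. Friction and masses are not known exactly. Their poses are not given: they have to be found in the camera images.
- stand: Wooden recipe-book stand, fixed, footprint 190 mm (x) by 180 mm (y). Origin on the worktop under its middle; x from the front ledge (45 mm high, at x = -0.088) to the back, y to the stand's left, z up. The backrest's hinge line runs along y at x = -0.065, z = 0.050, with a toothed wheel (radius 46 mm) at y = -0.095. The pawl is on the -y side; its pivot line is along y at x = -0.020, z = 0.100.
- backrest (a joint): Backrest angle, rad. 0 = propped 70 degrees above level, leaning to the stand's +x; grows as it is pushed back and down; 1.222 = its stop, flat and level. Stiff hinge: stays where left, needs about 5 N at push_spot. With the pawl engaged a tooth blocks it at about 0.15; with the pawl free nothing does.
- push_spot (a point): Point on the front (later upper) face of the backrest, mid-width, 115 mm from the hinge line. The backrest is a wooden board 150 mm wide, 8 mm thick, reaching 150 mm from the hinge line. The point's x axis runs up the board away from the hinge, z out of the front face, which is 4 mm in front of the hinge line.
- pawl (a joint): Angle of the pawl, rad. 0 = engaged in the teeth (start), grows as the tab is pressed down, 0.4 = its stop. Above about 0.2 its nose is clear of the teeth. Stiff pivot: it stays where it is left, and takes about 3 N on the tab.
- tab (a point): Middle of the top face of the pawl's steel thumb tab, which sticks out on the stand's -y side; the part to press is about 22 mm (x) by 28 mm (y), 108 mm above the worktop at the start. Pressed straight down it sinks about 18 mm to its stop. It lies 48 mm behind (stand +x) the pawl's pivot line and 60 mm sideways of the board's edge.
- mug_1_mid (a point): Bystander: white mug with a dark green band, 83 x 117 x 94 mm, loose; point half-way up. Leave it alone.
- spice_jar_1_mid (a point): Bystander: spice jar with a red cap, 45 mm across, 106 mm high, loose; point half-way up. Leave it alone.
- mill_1_mid (a point): Bystander: salt shaker with a grey top, 44 mm across, 90 mm high, loose; point half-way up. Leave it alone.

How it is judged:
By the outcome, as a careful person would: the job done as asked, in the order asked, and still so for the second after the job is handed in, with the robot touching nothing.
It also fails if it takes over 35 s, if anything falls off the work surface, if the arm or the gripper's body presses on something with over 40 N, if the wrist force passes 120 N, or if a joint passes its speed limit or range.

ROBOT

A 6-joint arm with a two-finger parallel gripper is mounted at the origin on a cart in front of the work surface, level with it; the furniture and walls round the work are solid. World frame = base frame: x ahead of the robot, y to its left, z up, the work surface at z = 0. Lengths are in m, angles in rad, forces in N, time in s.
With the tool pointing down it reaches from about 0.35 to 0.775 m from the base axis. Payload 7.3 kg.
Tool frame: the origin (TCP) lies between the finger pads; the fingertips stand 8 mm ahead of it and the grasp point (between the pads) lies 11 mm behind it (robot.nose_length is the distance from the TCP to the fingertips, in m); z points along the fingers, y is the line along which they close (so a half turn about z gives the same grasp; the last joint's range is limited). The gripper opens to 92 mm and grips with 3 to 60 N. Pads are 19 mm wide; open, the fingers measure 130 mm over their backs; the gripper's body (75 mm by 190 mm) begins 47 mm behind the grasp point.
Start: joints at [-1.429, 0.342, 1.524, -0, 1.275, -0.146], TCP at [0.149, -0.503, 0.235] pointing down, gripper open.
Joint ranges: [-2.53, 2.53], [-0.77, 2.02], [0.04, 2.7], [-1, 4.14], [0.28, 2.66], [-3.11, 3.11]. Speed limits (rad/s): [2.57, 2.57, 3.14, 3.14, 3.14, 3.14].

INTERFACE

Orientations are given as [roll, pitch, yaw] about the fixed x, y, z axes, in that order (R = Rz(yaw) Ry(pitch) Rx(roll)).
In Python, from cell import robot gives the robot as it stands. The module is installed in compiled form; this text tells all that it offers.
- The arm moves only by the shell command python3 -m jog 'ROWS' [FORCE]. ROWS is JSON, a list that holds one entry, the list of rows, each a list of 5 numbers: the gripper's target within -1 to 1 (fully open at 1, half-way at 0, shut at -1), then the shift along the tool's x, y, z in m, then the turn about the tool's z in rad. A call has 1 to 5 rows; each row is the pose to reach, as a shift and turn from the pose commanded when the call began, along the tool's axes at that moment; what a row does not reach only later rows make up. A row lasts 1/12 s, in which the tool goes at most 41.7 mm and 7.16 degrees, less where a joint would pass 70% of its speed; a pose out of reach is approached as far as the arm can. A call with a gripper value outside its range is refused whole. The fingers move at their own pace and stop on an object; FORCE is the grip in N (left out, the last holds). Time passes only in rows, so rows that repeat a pose let the fingers close. It gives the time, the measured TCP pose, the force, the opening and the grip force at its end, in the units of the state.
- robot.observe(): the state, without advancing time (a new reading comes with each control period).
- robot.read_camera(name): name is "scene" or "top" or "wrist"; returns the picture (384x512x3 uint8, red, green, blue); there is no depth.
- robot.camera_model(name): a dict with "camera_matrix" (3x3 intrinsics, pixels), "position" and "attitude" of the camera in the world; the wrist camera has in their place "mount" (4x4, takes a point from camera to tool coordinates, whose origin is the TCP and whose axes are the flange's). Camera axes: x right, y down, z forward; pixel columns grow to the right and rows downward; lengths in m; the calibration is good to about 2 mm. A picture is of the moment at which its call begins: read the wrist's pose just before it. camera_model takes no time and is no camera call.
- robot.hand_in(): hands the job in; it is judged then, once.
The state is a dict: "time": time; "qpos": joint angles; "qvel": joint speeds; "joint_efforts": joint torques, N m; "tool_pos": TCP position; "tool_rot": TCP orientation; "contact_force": force on the tool from outside, world axes, zero at the start; "torque": the same for the moment, N m; "opening": finger opening in m; "grip_force": force on a finger pad.
Only numpy, scipy, OpenCV 4.12 (cv2) and the standard library are available. Lean on these libraries where they do the work, as an engineer would, in place of code of your own. Each camera call takes 0.05 s, during which the arm holds its last target. There are 200 camera calls.

## Working session

There is one attempt and no reset: what is moved stays moved. The work goes in short steps, Python scripts to look and compute and a shell command to move; the robot and the scene stay as the last step left them, time stands still between calls to the robot, and variables do not carry over. Pictures are saved under pics/ and viewed, at most 10 in all, crops included, and the job is handed in when it is done.

```bash
mkdir -p pics
cat > h.py <<'E'
from cell import robot
import numpy as np, cv2
from scipy.spatial.transform import Rotation as R
def cam(n):
    m=robot.camera_model(n); return m
def save(n,f,crop=None,s=1):
    im=robot.read_camera(n)[:,:,::-1]
    if crop: im=im[crop[1]:crop[3],crop[0]:crop[2]]
    cv2.imwrite(f,cv2.resize(im,None,fx=s,fy=s,interpolation=cv2.INTER_CUBIC))
E
python3 - <<'E'
from h import *
for n in("scene","top","wrist"): print(n,robot.camera_model(n))
s=robot.observe(); print(s)
a=robot.read_camera("scene");b=robot.read_camera("top")
cv2.imwrite("pics/s.png",a[:,:,::-1]);cv2.imwrite("pics/t.png",b[:,:,::-1])
E
```

```text
scene {'camera_matrix': array([[495.05993873,   0.        , 254.06942728],
       [  0.        , 495.05993873, 192.328637  ],
       [  0.        ,   0.        ,   1.        ]]), 'position': array([-0.14815101,  0.80769984,  1.03910336]), 'attitude': array([-2.27678698,  0.01465437, -2.52151394])}
top {'camera_matrix': array([[423.52875553,   0.        , 258.39475745],
       [  0.        , 423.52875553, 190.14492394],
       [  0.        ,   0.        ,   1.        ]]), 'position': array([ 0.30294517, -0.09162448,  1.35748392]), 'attitude': array([-2.99111497,  0.02768112, -1.5636841 ])}
wrist {'camera_matrix': array([[277.03211506,   0.        , 254.27492534],
       [  0.        , 277.03211506, 191.71423798],
       [  0.        ,   0.        ,   1.        ]]), 'mount': array([[-7.38688328e-05, -9.62779234e-01, -2.70288997e-01,
         7.14388525e-02],
       [ 9.99999961e-01, -1.44084525e-04,  2.39938583e-04,
         1.62059841e-04],
       [-2.69952347e-04, -2.70288969e-01,  9.62779206e-01,
        -1.50279182e-01],
       [ 0.00000000e+00,  0.00000000e+00,  0.00000000e+00,
         1.00000000e+00]])}
{'time': 0.0, 'qpos': array([-1.42897437e+00,  3.42703085e-01,  1.52499847e+00, -2.52734229e-05,
        1.27542378e+00, -1.46012227e-01]), 'qvel': array([ 1.10287318e-03,  1.82346726e-04,  2.40572383e-03, -1.30349511e-03,
       -9.98207332e-05, -2.29292212e-04]), 'joint_efforts': array([ 1.78621565e-03, -4.31232941e+01, -2.44221264e+01,  7.19072367e-02,
        5.60838764e-02, -1.15665039e-04]), 'tool_pos': array([ 0.14898637, -0.50300361,  0.23406163]), 'tool_rot': array([-3.14007276e+00, -1.99085460e-04,  2.87841411e-01]), 'contact_force': array([ 0.28380315, -0.24381099, -0.47341579]), 'torque': array([-0.03490794, -0.00980658, -0.06849696]), 'grip_force': 0.0, 'opening': 0.09197814929721396}
```

View pics/s.png

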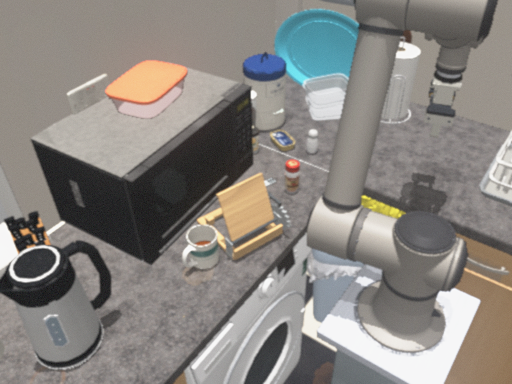

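View pics/t.png

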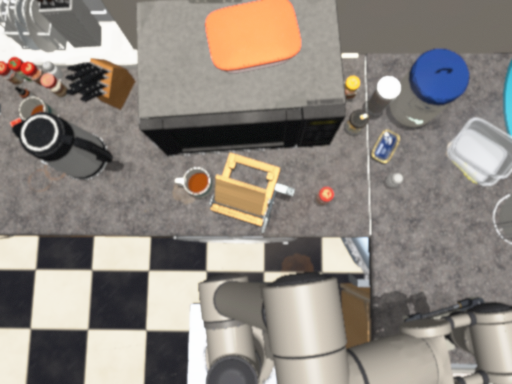

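The top view shows the stand at about (245,190), tab at (285,190), mug at (195,182), jar at (326,195), shaker at (397,181), and the microwave just behind the stand. I'll enlarge both views.

Run:
```python
import cv2
a=cv2.imread("pics/t.png")[130:240,170:350];b=cv2.imread("pics/s.png")[150:280,170:330]
cv2.imwrite("pics/tc.png",cv2.resize(a,None,fx=4.4,fy=4.4,interpolation=cv2.INTER_CUBIC))
cv2.imwrite("pics/sc.png",cv2.resize(b,None,fx=4.5,fy=4.5,interpolation=cv2.INTER_CUBIC))
```

```text
(no output)
```

View pics/tc.png

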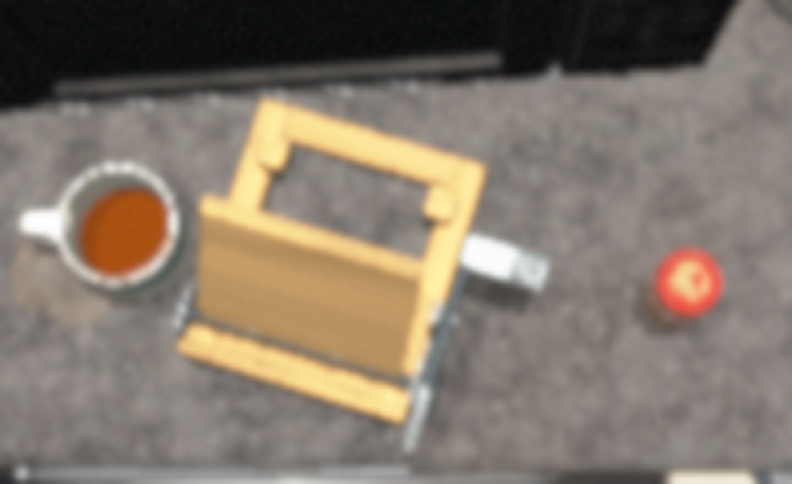

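View pics/sc.png

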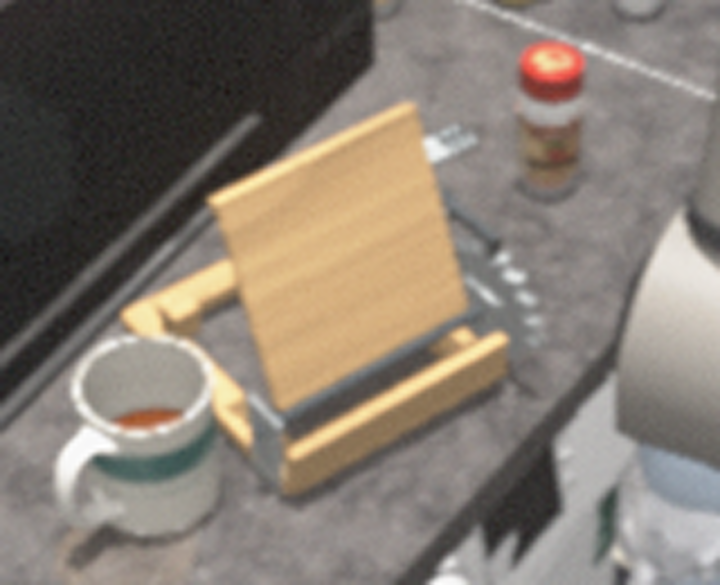

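```bash
cat >> h.py <<'E'
def proj(n,P):
    m=robot.camera_model(n); A=R.from_euler('xyz',m['attitude']).as_matrix()
    c=(np.atleast_2d(P)-m['position'])@A
    p=c@m['camera_matrix'].T
    return p[:,:2]/p[:,2:]
def ray(n,uv,z):
    m=robot.camera_model(n); A=R.from_euler('xyz',m['attitude']).as_matrix()
    d=A@np.linalg.solve(m['camera_matrix'],[*uv,1]); return m['position']+d*(z-m['position'][2])/d[2]
E
python3 - <<'E'
from h import *
from scipy.optimize import least_squares
T=lambda u,v:(170+u/4.4,130+v/4.4)
S=lambda u,v:(170+u/4.5,150+v/4.5)
f=lambda s:(-.0175,s*.075,.1924)
b=lambda s:(-.010,s*.075,.1896)
obs=[("top",b(1),T(205,195)),("top",b(-1),T(422,266)),("scene",f(1),S(216,208)),("scene",f(-1),S(412,108)),
("scene",(-.069,-.075,.0486),S(466,308)),("scene",(-.069,.075,.0486),S(285,410)),
("top",(.028,-.135,.108),T(526,268)),("scene",(.028,-.135,.108),S(455,142)),
("top",(-.095,.09,.045),T(178,348)),("top",(-.095,-.09,.045),T(404,422))]
def tf(p,P): return R.from_euler('z',p[2]).apply(P)+[p[0],p[1],0]
def res(p): return np.concatenate([(proj(n,tf(p,P))[0]-o) for n,P,o in obs])
r=least_squares(res,[.5,-.05,-.3],loss='soft_l1'); print(r.x); print(res(r.x).reshape(-1,2).round(1))
p=r.x
for nm,P in dict(tab=(.028,-.135,.108),pivot=(-.02,-.1,.1),top=(-.014,0,.19),push=(-.065+.115*.342-.0038,0,.05+.115*.94),flat=(.05,0,.054),back=(.095,.09,.02),back2=(.095,-.09,.02)).items(): print(nm,tf(p,P).round(4))
print("mw edge",[ray("top",T(*q),.01).round(3) for q in((0,108),(480,75),(705,68))])
print("mug",ray("top",T(120,228),.094).round(3),"jar",ray("top",T(688,282),.106).round(3), "shaker",ray("top",(397,180),.09))
# microwave upper edge
print("mw top front edge guess",[ray("top",q,.27).round(3) for q in((138,118),(344,100))])
E
```

```text
[ 0.50778427 -0.01200409 -0.31534256]
[[-0.9  1.1]
 [ 0.4  1.4]
 [-0.  -2.6]
 [ 1.8 -1.8]
 [ 0.7  1.6]
 [-1.9  1.8]
 [ 0.2 -0.8]
 [-0.9 -2.2]
 [-2.4 -1.3]
 [ 0.9  0.1]]
tab [ 0.4925 -0.149   0.108 ]
pivot [ 0.4578 -0.1009  0.1   ]
top [ 0.4945 -0.0077  0.19  ]
push [ 0.4798 -0.0029  0.1581]
flat [ 0.5553 -0.0275  0.054 ]
back [0.626  0.0441 0.02  ]
back2 [ 0.5702 -0.127   0.02  ]
mw edge [array([0.624, 0.238, 0.01 ]), array([ 0.65 , -0.119,  0.01 ]), array([ 0.655, -0.286,  0.01 ])]
mug [0.519 0.131 0.094] jar [ 0.481 -0.258  0.106] shaker [ 0.52706121 -0.47249857  0.09      ]
mw top front edge guess [array([0.663, 0.265, 0.27 ]), array([ 0.712, -0.287,  0.27 ])]
```

```bash
cat >> h.py <<'E'
def togo(P,yaw=1.256):
    s=robot.observe(); M=R.from_euler('xyz',s['tool_rot'])
    print("t",round(s['time'],2),"pos",s['tool_pos'].round(4),"yaw",s['tool_rot'][2].round(4),"F",s['contact_force'].round(1),"shift",M.inv().apply(np.array(P)-s['tool_pos']).round(4),"turn",-(yaw-s['tool_rot'][2]).round(4))
E
python3 -m jog '[[[-1,0.43,-0.242,0,0],[-1,0.43,-0.242,0,0],[-1,0.43,-0.242,0,0],[-1,0.43,-0.242,0,0],[-1,0.43,-0.242,0,0]]]' 20
python3 -c "
from h import *
togo([.4925,-.149,.235])"
```

```text
time: 0.52
tool_pos: [0.2949, -0.3522, 0.2345]
tool_rot: [-3.141, 0.0, 0.287]
contact_force: [0.6, -0.5, 0.5]
opening: 0.0634
grip_force: 0.0
t 0.52 pos [ 0.2949 -0.3522  0.2345] yaw 0.287 F [ 0.6 -0.5  0.5] shift [ 0.2471 -0.139  -0.0005] turn -0.969
```

```bash
python3 -m jog '[[[-1,0.247,-0.139,0,-0.6],[-1,0.247,-0.139,0,-0.6],[-1,0.247,-0.139,0,-0.6],[-1,0.247,-0.139,0,-0.6],[-1,0.247,-0.139,0,-0.6]]]'
python3 -c "
from h import *
togo([.4925,-.149,.235])"
```

```text
time: 0.93
tool_pos: [0.4401, -0.2025, 0.2346]
tool_rot: [-3.141, 0.0, 0.894]
contact_force: [0.3, -0.9, 0.3]
opening: 0.0295
grip_force: 0.0
t 0.93 pos [ 0.4401 -0.2025  0.2346] yaw 0.8941 F [ 0.3 -0.9  0.3] shift [ 0.0745  0.0073 -0.0004] turn -0.3619
```

```bash
python3 -m jog '[[[-1,0.03,0.007,0,-0.36],[-1,0.03,0.007,0,-0.36],[-1,0.03,0.007,0,-0.36],[-1,0.03,0.007,0,-0.36],[-1,0.03,0.007,0,-0.36]]]'
python3 - <<'E'
from h import *
togo([.4925,-.149,.235])
save("wrist","pics/w1.png",s=1.5)
def wproj(P,s):
    m=robot.camera_model("wrist");M=R.from_euler('xyz',s['tool_rot'])
    t=M.inv().apply(np.array(P)-s['tool_pos']); T=m['mount']; c=T[:3,:3].T@(t-T[:3,3]); p=m['camera_matrix']@c; return (p[:2]/p[2]*1.5).round(0)
s=robot.observe()
print(wproj([.4925,-.149,.108],s),wproj([.471,-.079,.19],s))
E
```

```text
time: 1.35
tool_pos: [0.4634, -0.1854, 0.2344]
tool_rot: [-3.141, -0.0, 1.245]
contact_force: [0.1, 1.1, 0.4]
opening: 0.001
grip_force: 0.0
t 1.35 pos [ 0.4634 -0.1854  0.2344] yaw 1.2446 F [0.1 1.1 0.4] shift [ 0.0438  0.0159 -0.0006] turn -0.0114
[407. 215.] [321.  95.]
```

View pics/w1.png

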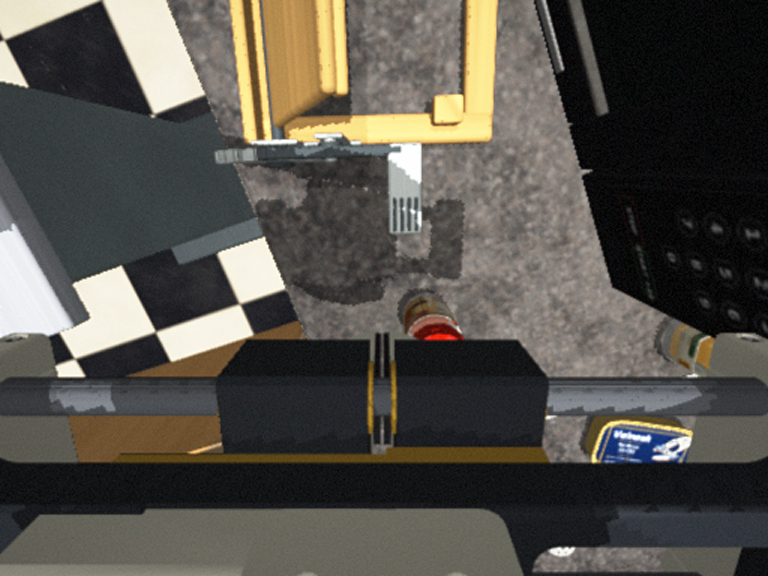

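The tab's ribbed pressing part is at (405,212) in the enlarged picture, against a predicted (407,215), so the fit is good. Moving over it and checking the finger shape in the scene view.

```bash
python3 -m jog '[[[-1,0.042,0.015,0.04,-0.011],[-1,0.042,0.015,0.07,-0.011],[-1,0.042,0.015,0.09,-0.011],[-1,0.042,0.015,0.09,-0.011]]]'
python3 - <<'E'
from h import *
togo([.4925,-.149,.116])
save("scene","pics/s2.png",(190,90,330,230),4.2)
E
```

```text
time: 1.73
tool_pos: [0.4884, -0.149, 0.1402]
tool_rot: [-3.132, -0.001, 1.256]
contact_force: [-0.9, -0.4, -0.4]
opening: 0.0003
grip_force: 0.0
t 1.73 pos [ 0.4884 -0.149   0.1402] yaw 1.2564 F [-0.9 -0.4 -0.4] shift [0.0013 0.0041 0.0242] turn 0.0004
```

View pics/s2.png

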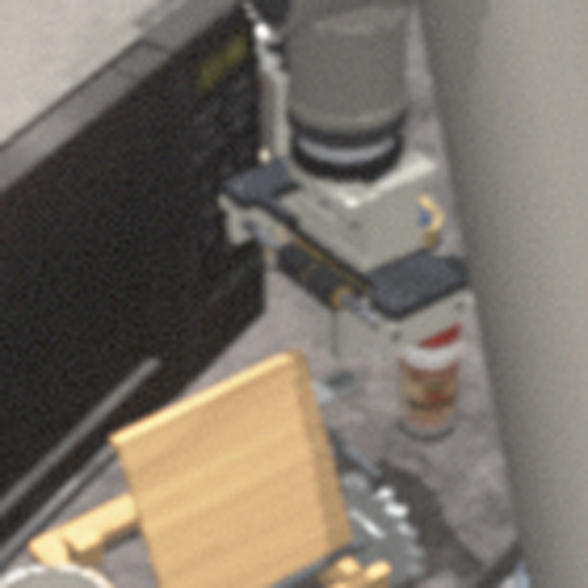

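The fingers are thin below the carriages, over the tab and clear of the board and jar. Pressing down.

```bash
python3 -m jog '[[[-1,0,0.004,0.012,0],[-1,0,0.004,0.022,0],[-1,0,0.004,0.027,0],[-1,0,0.004,0.031,0],[-1,0,0.004,0.034,0]]]'
python3 -m jog '[[[-1,0,0,0.003,0],[-1,0,0,0.005,0],[-1,0,0,0.007,0],[-1,0,0,0.007,0]]]'
python3 -c "
from h import *
togo([.4925,-.149,.098])"
```

```text
time: 2.2
tool_pos: [0.4953, -0.1523, 0.111]
tool_rot: [3.14, 0.0, 1.258]
contact_force: [1.1, 0.1, 3.2]
opening: 0.0005
grip_force: 1.5
time: 2.53
tool_pos: [0.4952, -0.152, 0.1037]
tool_rot: [3.141, 0.0, 1.259]
contact_force: [1.1, -0.9, 1.6]
opening: 0.0003
grip_force: 0.9
t 2.53 pos [ 0.4952 -0.152   0.1037] yaw 1.2588 F [ 1.1 -0.9  1.6] shift [ 0.0021 -0.0035  0.0057] turn 0.0028
```

```bash
python3 -m jog '[[[-1,0.001,-0.002,0.002,0],[-1,0.001,-0.002,0.004,0],[-1,0.001,-0.002,0.005,0],[-1,0.001,-0.002,0.005,0]]]'
python3 -m jog '[[[-1,0,0,0.001,0],[-1,0,0,0.002,0],[-1,0,0,0.003,0],[-1,0,0,0.003,0]]]'
python3 -c "
from h import *
togo([.4925,-.149,.098])"
```

```text
time: 2.87
tool_pos: [0.4934, -0.1502, 0.0986]
tool_rot: [3.141, 0.0, 1.259]
contact_force: [1.9, -1.9, 1.2]
opening: 0.0004
grip_force: 1.2
time: 3.2
tool_pos: [0.4931, -0.15, 0.0959]
tool_rot: [-3.141, 0.0, 1.259]
contact_force: [-0.5, -1.6, 5.8]
opening: 0.0004
grip_force: 2.8
t 3.2 pos [ 0.4931 -0.15    0.0959] yaw 1.2588 F [-0.5 -1.6  5.8] shift [ 0.0008 -0.0009 -0.0021] turn 0.0028
```

```bash
python3 -m jog '[[[-1,0,0,0.001,0],[-1,0,0,0.002,0],[-1,0,0,0.003,0],[-1,0,0,0.003,0]]]'
python3 -m jog '[[[-1,0,0,0.001,0],[-1,0,0,0.002,0],[-1,0,0,0.002,0],[-1,0,0,0.002,0]]]'
```

```text
time: 3.53
tool_pos: [0.4932, -0.1499, 0.0947]
tool_rot: [3.141, 0.0, 1.259]
contact_force: [-5.3, 1.1, 21.3]
opening: 0.0009
grip_force: 9.1
time: 3.87
tool_pos: [0.4936, -0.1499, 0.094]
tool_rot: [3.139, 0.0, 1.259]
contact_force: [-6.8, 3.6, 31.2]
opening: 0.0002
grip_force: 13.0
```

Force rises sharply at TCP 0.094 (tip about 0.086): the tab is at its stop. Retreating up and looking.

```bash
python3 -m jog '[[[-1,0,0,-0.03,0],[-1,0,0,-0.07,0],[-1,-0.02,0,-0.11,0],[-1,-0.04,0,-0.14,0],[-1,-0.06,0,-0.145,0]]]'
python3 - <<'E'
from h import *
togo([.3986,.0237,.25])
save("wrist","pics/w2.png",(130,40,390,240),3)
E
```

```text
time: 4.28
tool_pos: [0.4762, -0.2082, 0.2412]
tool_rot: [3.134, 0.002, 1.26]
contact_force: [-0.1, -0.8, -0.0]
opening: 0.0006
grip_force: 0.0
t 4.28 pos [ 0.4762 -0.2082  0.2412] yaw 1.2602 F [-0.1 -0.8 -0. ] shift [ 0.197  -0.1447 -0.0102] turn 0.0042
```

View pics/w2.png

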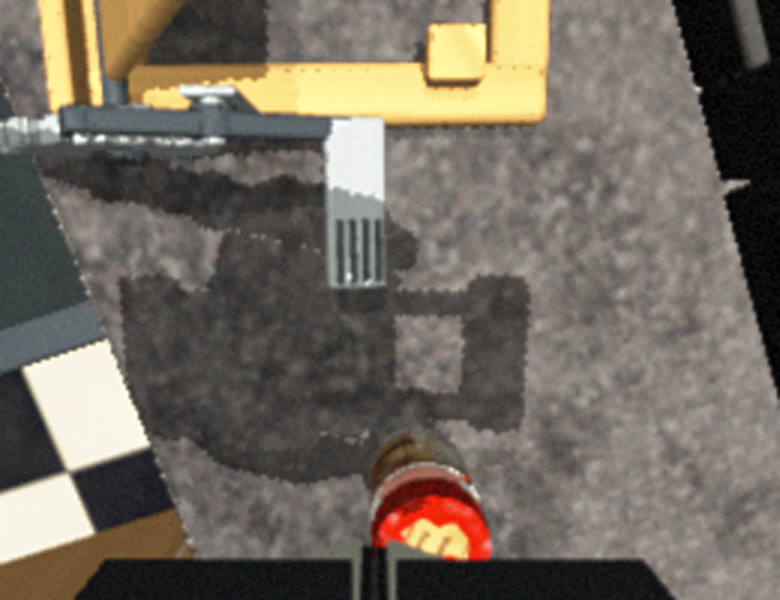

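The tab at (355,250) in the crop stays pressed, and the jar is untouched. Now moving in front of the backrest with the gripper open.

```bash
python3 -m jog '[[[1,0.197,-0.145,-0.012,0.004],[1,0.197,-0.145,-0.012,0.004],[1,0.197,-0.145,-0.012,0.004],[1,0.197,-0.145,-0.012,0.004],[1,0.197,-0.145,-0.012,0.004]]]' 60
python3 -c "
from h import *
togo([.3986,.0237,.25])"
```

```text
time: 4.75
tool_pos: [0.4068, -0.0079, 0.2449]
tool_rot: [-3.138, -0.0, 1.254]
contact_force: [1.2, 0.3, 0.3]
opening: 0.0288
grip_force: 0.0
t 4.75 pos [ 0.4068 -0.0079  0.2449] yaw 1.2538 F [1.2 0.3 0.3] shift [ 0.0275 -0.0177 -0.0051] turn -0.0022
```

```bash
python3 -m jog '[[[1,0.028,-0.018,0,-0.002],[1,0.028,-0.018,0,-0.002],[1,0.028,-0.018,0.01,-0.002],[1,0.028,-0.018,0.02,-0.002],[1,0.028,-0.018,0.02,-0.002]]]'
python3 -m jog '[[[1,0,0,0.03,0],[1,0,0,0.057,0],[1,0,0,0.057,0],[1,0,0,0.057,0]]]'
python3 - <<'E'
from h import *
togo([.3986,.0237,.166])
save("wrist","pics/w3.png",s=1.3)
E
```

```text
time: 5.17
tool_pos: [0.3988, 0.0228, 0.2237]
tool_rot: [-3.136, 0.001, 1.257]
contact_force: [-0.1, -0.1, 0.2]
opening: 0.0627
grip_force: 0.0
time: 5.5
tool_pos: [0.3997, 0.0222, 0.1684]
tool_rot: [-3.138, 0.001, 1.256]
contact_force: [-0.0, 0.2, 0.0]
opening: 0.0888
grip_force: 0.0
t 5.5 pos [0.3997 0.0222 0.1684] yaw 1.2562 F [-0.   0.2  0. ] shift [ 0.0011 -0.0015  0.0024] turn 0.0002
```

View pics/w3.png

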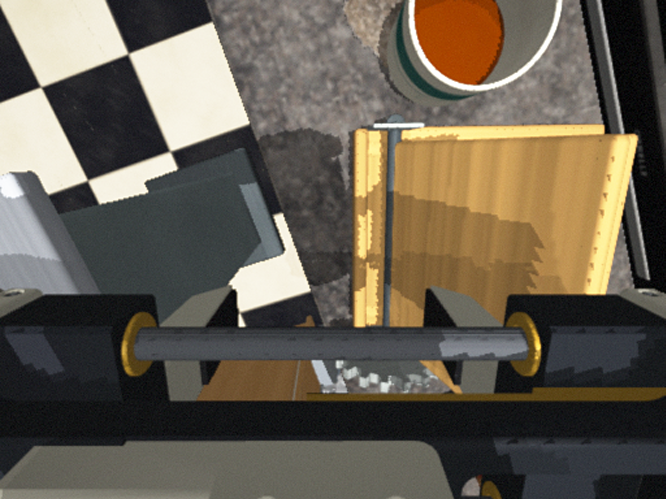

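```bash
python3 -m jog '[[[1,0,0.006,0,0],[1,0,0.012,0,0],[1,0,0.017,0,0],[1,0,0.021,0.001,0],[1,0,0.024,0.002,0]]]'
python3 -m jog '[[[1,0,0.004,0.002,0],[1,0,0.008,0.003,0],[1,0,0.012,0.005,0],[1,0,0.016,0.007,0],[1,0,0.020,0.010,0]]]'
python3 -c "
from h import *
togo([.3986,.0237,.166])
save('wrist','pics/w4.png',s=1.3)"
```

```text
time: 5.97
tool_pos: [0.4243, 0.0146, 0.1673]
tool_rot: [3.14, -0.0, 1.257]
contact_force: [-0.8, -0.1, -0.3]
opening: 0.0916
grip_force: 0.0
time: 6.38
tool_pos: [0.4431, 0.0086, 0.157]
tool_rot: [3.141, -0.0, 1.257]
contact_force: [-0.9, 1.2, 4.0]
opening: 0.0918
grip_force: 1.9
t 6.38 pos [0.4431 0.0086 0.157 ] yaw 1.2569 F [-0.9  1.2  4. ] shift [ 0.0006 -0.0469 -0.0091] turn 0.0009
```

```bash
python3 -m jog '[[[1,0,0.005,0.003,0],[1,0,0.010,0.006,0],[1,0,0.015,0.010,0],[1,0,0.019,0.013,0],[1,0,0.023,0.017,0]]]'
python3 - <<'E'
from h import *
togo([.3986,.0237,.166])
save('scene','pics/s5.png',(170,130,330,270),4.2)
E
```

```text
time: 6.85
tool_pos: [0.4651, 0.0015, 0.1397]
tool_rot: [3.141, -0.0, 1.257]
contact_force: [-0.2, 1.5, 3.9]
opening: 0.0916
grip_force: 1.7
t 6.85 pos [0.4651 0.0015 0.1397] yaw 1.2569 F [-0.2  1.5  3.9] shift [ 0.0006 -0.0701 -0.0264] turn 0.0009
```

View pics/s5.png

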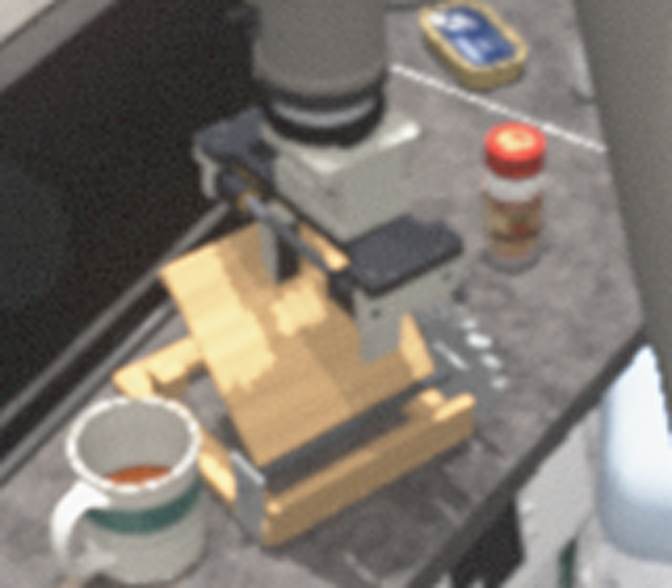

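The front finger is pushing the board, now at roughly 45° and past the first tooth; bystanders untouched. Continuing along the arc.

```bash
python3 -m jog '[[[1,0,0.004,0.005,0],[1,0,0.008,0.010,0],[1,0,0.012,0.015,0],[1,0,0.015,0.020,0],[1,0,0.018,0.025,0]]]'
python3 -m jog '[[[1,0,0.003,0.005,0],[1,0,0.005,0.010,0],[1,0,0.007,0.015,0],[1,0,0.009,0.020,0],[1,0,0.010,0.025,0]]]'
python3 -c "
from h import *
togo([.508+.951*-.015,-.012+.31*.015,.062])"
```

```text
time: 7.32
tool_pos: [0.4821, -0.0043, 0.1145]
tool_rot: [3.141, 0.0, 1.257]
contact_force: [1.3, 0.1, 4.4]
opening: 0.0919
grip_force: 1.9
time: 7.73
tool_pos: [0.4914, -0.0072, 0.0895]
tool_rot: [3.141, 0.0, 1.257]
contact_force: [2.5, -0.9, 5.5]
opening: 0.0919
grip_force: 1.8
t 7.73 pos [ 0.4914 -0.0072  0.0895] yaw 1.2567 F [ 2.5 -0.9  5.5] shift [0.0006 0.0022 0.0275] turn 0.0007
```

Remaining about 27 mm down to flat (TCP z ≈ 0.062).

```bash
python3 -m jog '[[[1,0,0.001,0.005,0],[1,0,0.002,0.010,0],[1,0,0.002,0.015,0],[1,0,0.002,0.019,0],[1,0,0.002,0.022,0]]]'
python3 -m jog '[[[1,0,0,0.002,0],[1,0,0,0.004,0],[1,0,0,0.005,0],[1,0,0,0.005,0]]]'
```

```text
time: 8.15
tool_pos: [0.4927, -0.0076, 0.0673]
tool_rot: [-3.141, 0.0, 1.257]
contact_force: [2.3, -1.9, 3.7]
opening: 0.092
grip_force: 1.8
time: 8.48
tool_pos: [0.4925, -0.0076, 0.0627]
tool_rot: [-3.141, 0.0, 1.257]
contact_force: [0.8, -0.6, 1.9]
opening: 0.0918
grip_force: 1.1
```

```bash
python3 -m jog '[[[1,0,0,0.001,0],[1,0,0,0.002,0],[1,0,0,0.003,0],[1,0,0,0.003,0]]]'
python3 -m jog '[[[1,0,0,0.001,0],[1,0,0,0.002,0],[1,0,0,0.002,0],[1,0,0,0.002,0]]]'
```

```text
time: 8.82
tool_pos: [0.4926, -0.0076, 0.062]
tool_rot: [3.141, 0.0, 1.257]
contact_force: [-4.8, -0.6, 24.5]
opening: 0.0916
grip_force: 11.4
time: 9.15
tool_pos: [0.4926, -0.0076, 0.0617]
tool_rot: [3.14, 0.0, 1.257]
contact_force: [-10.5, 0.3, 44.0]
opening: 0.0919
grip_force: 19.3
```

Firm stop at the expected flat height. I'll press once more slightly further out, to rule out the rear finger resting on the hinge.

```bash
python3 -m jog '[[[1,0,0,-0.008,0],[1,0,0.008,-0.012,0],[1,0,0.016,-0.012,0],[1,0,0.016,-0.006,0],[1,0,0.016,-0.004,0]]]'
python3 -m jog '[[[1,0,0,0.001,0],[1,0,0,0.002,0],[1,0,0,0.003,0],[1,0,0,0.003,0]]]'
```

```text
time: 9.57
tool_pos: [0.5092, -0.013, 0.0619]
tool_rot: [3.14, -0.0, 1.256]
contact_force: [-2.8, 0.3, 32.5]
opening: 0.092
grip_force: 16.3
time: 9.9
tool_pos: [0.5092, -0.013, 0.0618]
tool_rot: [3.138, -0.0, 1.257]
contact_force: [-5.3, -0.6, 37.9]
opening: 0.0918
grip_force: 19.3
```

Same height: flat. Retreating upwards and back.

```bash
python3 -m jog '[[[1,0,0,-0.02,0],[1,0,0,-0.05,0],[1,0,0,-0.09,0],[1,0,-0.03,-0.13,0],[1,0,-0.07,-0.17,0]]]'
python3 -m jog '[[[1,0,-0.03,-0.04,0],[1,0,-0.05,-0.06,0],[1,0,-0.05,-0.06,0],[1,0,-0.05,-0.06,0]]]'
python3 - <<'E'
from h import *
a=robot.read_camera("top")[130:240,170:350,::-1];b=robot.read_camera("scene")[100:280,170:330,::-1]
r=lambda i:cv2.resize(i,(390,int(390*i.shape[0]/i.shape[1])),interpolation=cv2.INTER_CUBIC)
A,B=r(a),r(b); c=np.zeros((max(len(A),len(B)),780,3),np.uint8); c[:len(A),:390]=A;c[:len(B),390:]=B
cv2.imwrite("pics/f.png",c)
E
```

```text
time: 10.32
tool_pos: [0.4569, 0.0038, 0.2126]
tool_rot: [-3.141, 0.0, 1.256]
contact_force: [0.2, 0.0, 0.9]
opening: 0.0915
grip_force: 0.0
time: 10.65
tool_pos: [0.409, 0.0198, 0.2725]
tool_rot: [3.14, -0.0, 1.257]
contact_force: [1.1, -0.5, -0.4]
opening: 0.092
grip_force: 0.0
```

View pics/f.png

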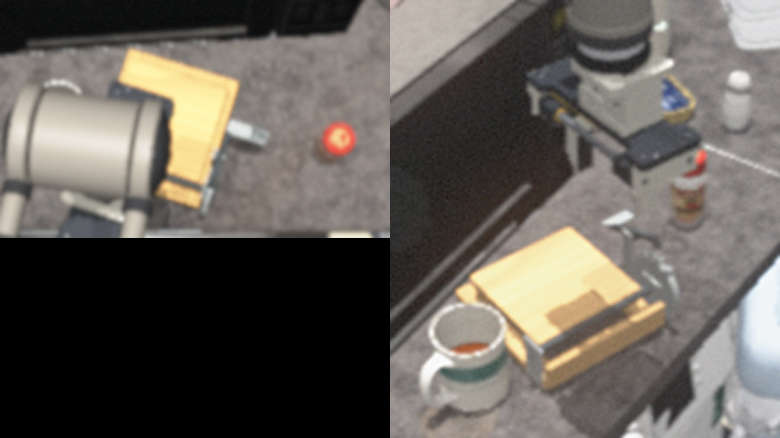

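The backrest lies flat at (570,285), the tab at (620,218) is still pressed, and the mug, jar and shaker are standing. Handing in.

```bash
python3 -c "
from cell import robot
print(robot.hand_in())"
```

```text
the job is handed in; nothing more can be done
None
```

The job is handed in: I pressed the pawl tab to its stop, where it stayed, then pushed the backrest down until it lay fully flat, without moving the mug, spice jar or salt shaker.

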